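# Load the mould warmer and latch its tray

### The arm

A 7-joint arm with a two-finger parallel gripper is mounted at the origin on the work surface. World frame = base frame: x ahead of the robot, y to its left, z up, the work surface at z = 0. Lengths are in mm, angles in degrees, forces in N, time in s.
With the tool pointing down it reaches from about 425 to 950 mm from the base axis. Payload 4.7 kg.
Tool frame: the origin (TCP) lies at the very end of the fingers, on their centre line; the grasp point (between the pads) lies 19 mm behind it; z points along the fingers, y is the line along which they close (so a half turn about z gives the same grasp; the last joint's range is limited). The gripper opens to 85 mm and grips with 20 to 120 N. Pads are 22 mm wide; open, the fingers measure 114 mm over their backs; the gripper's body (76 mm by 85 mm) begins 54 mm behind the grasp point. The pads swing forward as they close: fully open they stand 13 mm farther back than shut.
Start: joints at [-70.468, 26.849, -2.785, 87.806, 1.381, 65.374, -4.715], TCP at [243.926, 629.403, 231.335] pointing down, gripper open.
Joint ranges: [-148.3, 148.3], [-19.14, 114.17], [-79.39, 73.82], [5.75, 140.21], [-59.74, 239.74], [12.07, 113.84], [-152.46, 152.46]. Speed limits (degrees/s): [147.25, 147.25, 180, 180, 180, 180, 180].

### API

Orientations are given as [roll, pitch, yaw] about the fixed x, y, z axes, in that order (R = Rz(yaw) Ry(pitch) Rx(roll)).
In Python, from workcell import ctrl gives the robot as it stands.
- The arm moves only by the shell command python3 -m creep 'ROWS' [FORCE]. ROWS is JSON, a list of rows, each a list of 3 entries, a list of its own where there are three numbers: the opening in per cent of the stroke, from 0 (shut) to 100 (fully open), then the shift along the tool's x, y, z scaled (see below), then the turn about the tool's z scaled (see below). A call has exactly 8 rows; each row is the pose to reach, as a shift and turn from the pose commanded when the call began, along the tool's axes at that moment, turning the shorter way round; what a row does not reach only later rows make up. The controller multiplies each number of a shift by 0.2 m and each number of a turn by 360 degrees. A row lasts 1/10 s, in which the tool goes at most 50 mm and 8.59 degrees, less where a joint would pass 70% of its speed; a pose out of reach is approached as far as the arm can. A call with a number of a shift or a turn outside -1 to 1 is refused whole. A call with a gripper value outside its range is refused whole. The fingers move at their own pace and stop on an object; FORCE is the grip in N (left out, the last holds). Time passes only in rows, so rows that repeat a pose let the fingers close, or fill a call up. It gives the time, the measured TCP pose, the force, the opening and the grip force at its end, in the units of the state.
- ctrl.state(): the state, without advancing time (a new reading comes with each control period).
- ctrl.camera(name): name is "side" or "top"; returns (picture, depth): 480x640x3 uint8, blue, green, red; 480x640 float32, mm along the optical axis (not along the pixel's ray), 0 where there is no reading.
- ctrl.camera_info(name): a dict with "fov_y" (degrees; the focal length in pixels is half the picture's height over the tangent of half this angle, whatever the lens; pixels are square), "cx", "cy" (the principal point, pixels), "rvec" (rotation vector, rad) and "tvec" (3), from world to camera coordinates, as OpenCV has them. Camera axes: x right, y down, z forward; pixel columns grow to the right and rows downward; lengths in mm; the calibration is good to about 2 mm. A picture is of the moment at which its call begins. camera_info takes no time and is no camera call.
- ctrl.close_job(): hands the job in; it is judged then, once.
The state is a dict: "t": time; "joints": joint angles; "joint_vel": joint speeds; "joint_torque": joint torques, N m; "tcp_pos": TCP position; "orientation": TCP orientation; "ft_force": force on the tool from outside, world axes, zero at the start; "wrist_torque": the same for the moment, N m; "gripper_width": finger opening in mm; "grip_force": force on a finger pad.
Only numpy, scipy, OpenCV 4.12 (cv2) and the standard library are available. Lean on these libraries where they do the work, as an engineer would, in place of code of your own. Each camera call takes 0.05 s, during which the arm holds its last target. There are 200 camera calls.

### The job

Put the white plaster mould flat into the open tray of the mould warmer, wells up. Then push the tray in with a gentle, even pressure until its push-push latch catches, let go, and make sure that the tray stays in by itself with the mould in it. Never force the tray, and leave the other things on the bench where they are.

Things in the scene. Friction and masses are not known exactly. Their poses are not given: they have to be found in the camera images.
- mould_mid (a point): centre (half-way up) of the loose white plaster mould, a block 64 (its x) x 56 (its y) x 28 (z, up) mm, about 120 g, with three shallow wells (12 mm deep, empty) in its top; it lies on the bench, wells up, to the left or the right of the warmer
- warmer: the mould warmer: a low grey metal case 230 (x) x 190 (y) x 85 (z) mm, fixed to the bench; origin on the bench under the middle of its front edge; its x axis points horizontally into the case (the way the tray is pushed), z up. Only the case's front is open, for the tray
- tray (a joint): how far the warmer's tray stands out, in m: 0 = panel against the case's front, 0.125 = fully out. It starts 0.095 to 0.12 out and stays where it is left, except that over the last 56 mm a spring pushes it out with 1 N growing to 6 N. Held by the latch it reads between 0.012 and 0.036; let go without being caught, the spring throws it back out to 0.05 or more
- latch (a point): the hidden push-push latch behind the tray (this point: mid-mouth of the case). Push the tray about 10 mm PAST where it will be held, to a firm buffer (the push, 4 to 9 N till then, climbs past 12 N and the tray stops), then let go. The buffer comes at joint tray 0.002 to 0.027: it differs at each start and cannot be seen. A second full push unlatches, a third latches anew. More than 18 N on the tray damages it
- tray_face (a point): centre of the front face of the tray's white front panel, where to push, 37 mm above the bench (on a thin black pad); x axis horizontal, along the push direction into the case. The panel is 174 mm wide (y), 56 mm high (9 to 65 mm above the bench), 20 mm thick; it moves with the tray and always stands wholly in front of the case
- tray_load (a point): loading place on the aluminium tray's floor, 12 mm above the bench, 50 mm behind the panel's back face, mid-width; axes as tray_face. The floor is 120 (x) x 140 (y) mm between the panel and walls 22 mm high; the mould may lie anywhere on it and passes well below the case's roof. At the start the case's front edge is 45 mm or more behind this point
- clay_mould: bystander: a terracotta-coloured mould, 64 x 56 x 28 mm, two wells, lying on the bench on the other side of the warmer from the white one; origin under its centre. Leave it
- jar_teal: bystander: teal jar with a black cap, 58 mm wide, 75 mm tall; origin under its centre
- jar_navy: bystander: navy-blue jar with a black cap, 58 mm wide, 75 mm tall; origin under its centre
- lid_a: bystander: black jar lid lying open side up, 72 mm wide, 15 mm tall; origin under its centre
- lid_b: bystander: a second black jar lid like the first
- tweezers: bystander: steel tweezers lying flat nearer the robot, 130 mm long (x); origin under their middle
- brush: bystander: small yellow brush lying flat, 160 mm long (x); origin under its middle
Not all that is in view belongs to the job. Of the things that look like the part that bears mould_mid, take the one that is farthest to the robot's right at the start.

How it is judged:
By the outcome, as a careful person would: the job done as asked, in the order asked, and still so for the second after the job is handed in, with the robot touching nothing.
It also fails if it takes over 72 s, if anything falls off the work surface, if the arm or the gripper's body presses on something with over 40 N, if the wrist force passes 120 N, or if a joint passes its speed limit or range.

## Working session

There is one attempt and no reset: what is moved stays moved. The work goes in short steps, Python scripts to look and compute and a shell command to move; the robot and the scene stay as the last step left them, time stands still between calls to the robot, and variables do not carry over. Pictures are saved under pics/ and viewed, at most 10 in all, crops included, and the job is handed in when it is done.

```bash
mkdir -p pics
cat > h.py <<'E'
import numpy as np, cv2
from workcell import ctrl
from scipy.spatial.transform import Rotation as Ro
def grab(name,tag):
    im,d=ctrl.camera(name); cv2.imwrite(f'pics/{tag}.png',im); np.save(f'pics/{tag}.npy',d); return im,d
def cloud(name,d):
    i=ctrl.camera_info(name); f=240/np.tan(np.radians(i['fov_y'])/2)
    v,u=np.mgrid[:480,:640]; P=np.stack([(u-i['cx'])/f*d,(v-i['cy'])/f*d,d],-1)
    R=cv2.Rodrigues(np.array(i['rvec'],float))[0]
    return (P-np.array(i['tvec']).ravel())@R
def rel(target):  # world mm delta from the TCP -> scaled tool shift
    s=ctrl.state(); R=Ro.from_euler('xyz',s['orientation'],degrees=True)
    return R.inv().apply(np.array(target)-s['tcp_pos'])/200
E
python3 - <<'E'
from h import *
for n in('top','side'):
    grab(n,n+'0'); print(ctrl.camera_info(n))
s=ctrl.state(); print(s)
E
```

```text
{'fov_y': 56.15900846499148, 'cx': 322.0992468099864, 'cy': 238.38048958146695, 'rvec': array([ 2.18171504, -2.18178594,  0.1187489 ]), 'tvec': array([ -47.16202987,  524.66710347, 1061.63706056])}
{'fov_y': 54.09437747308236, 'cx': 317.3205657509427, 'cy': 234.09981408133254, 'rvec': array([ 2.13477068, -0.96192212,  0.40744314]), 'tvec': array([-402.94256462,  289.11141743,  665.10517985])}
{'t': 0.1, 'joints': array([-70.46725215,  26.89343677,  -2.78460734,  87.86706583,
         1.3806385 ,  65.37267716,  -4.7166099 ]), 'joint_vel': array([-0.00131473, -0.19676719, -0.00500364, -0.22747082, -0.03130182,
       -0.05458882,  0.10215636]), 'joint_torque': array([ 2.85754631e-04, -5.11514819e+01, -4.70430579e-02, -2.38390142e+01,
        1.08032787e-02,  4.36993272e-03, -5.89796926e-06]), 'tcp_pos': array([243.76798631, 628.89524524, 230.35612727]), 'orientation': array([-1.79900406e+02,  3.05515297e-03,  1.58812104e+02]), 'ft_force': array([ 0.52089361, -0.71379314,  0.29301285]), 'wrist_torque': array([ 0.03770042,  0.02652136, -0.00569412]), 'grip_force': 0.0, 'gripper_width': 85.27178715695558}
```

View pics/top0.png

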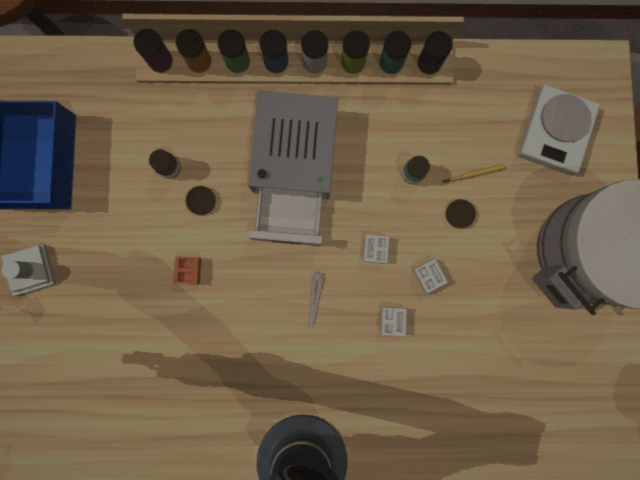

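View pics/side0.png

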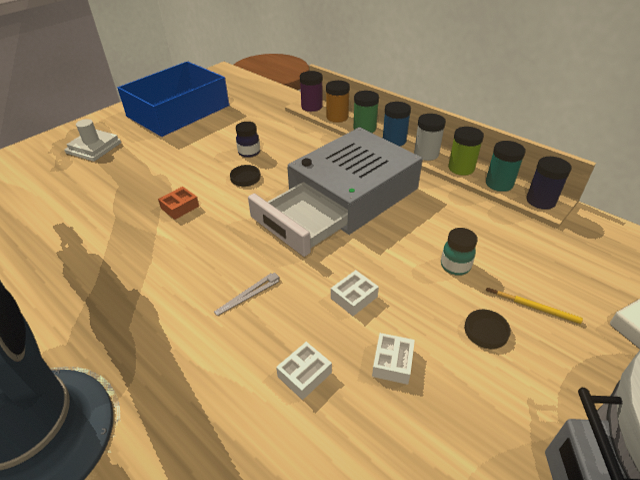

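Candidates for the white mould, as top-view pixels: A (376,249), B (431,277) and C (394,322). The terracotta one at (187,270) is a bystander. B is farthest right in the image, so I'll check it in world y and in a crop.

```bash
cat > m.py <<'E'
from h import *
im=cv2.imread('pics/top0.png'); d=np.load('pics/top0.npy'); W=cloud('top',d)
def p(u,v): return W[v,u].round(1)
for u,v in[(376,249),(431,277),(394,322),(187,270),(200,200),(317,300),(302,462),(28,270)]: print((u,v),p(u,v))
hsv=cv2.cvtColor(im,cv2.COLOR_BGR2HSV)
for u,v in[(376,249),(431,277),(394,322)]:
    m=np.zeros((480,640),np.uint8); m[v-25:v+25,u-25:u+25]=1
    m&=((W[...,2]>8)&(W[...,2]<45)).astype(np.uint8)
    q=W[m>0]; top=q[q[:,2]>22]
    r=cv2.minAreaRect(top[:,:2].astype(np.float32)); print('mould',r,np.median(top[:,2]))
# panel, case
s=(W[...,2]>50)&(W[...,2]<75); s[:225]=0;s[250:]=0;s[:,:240]=0;s[:,330:]=0
q=W[s]; print('panel',len(q),cv2.minAreaRect(q[:,:2].astype(np.float32)),np.median(q[:,2]))
s=(W[...,2]>75)&(W[...,2]<95); s[:85]=0;s[205:]=0;s[:,:240]=0;s[:,345:]=0
q=W[s]; print('case',len(q),cv2.minAreaRect(q[:,:2].astype(np.float32)),np.median(q[:,2]))
s=(W[...,2]>3)&(W[...,2]<20); s[:190]=0;s[240:]=0;s[:,:255]=0;s[:,325:]=0
q=W[s]; print('floor',len(q),cv2.minAreaRect(q[:,:2].astype(np.float32)),np.median(q[:,2]))
a=cv2.resize(im[180:345,240:460],(800,600),interpolation=cv2.INTER_CUBIC); cv2.imwrite('pics/crop0.png',a)
E
python3 m.py
```

```text
(376, 249) [ 498.8 -176.9   27.8]
(431, 277) [ 431.6 -308.7   26. ]
(394, 322) [ 325.1 -217.8   26.9]
(187, 270) [448.6 275.7  23.8]
(200, 200) [621.9 254.4   2.3]
(317, 300) [376.3 -35.    6.3]
(302, 462) [ 62.7  -4.3 170. ]
(28, 270) [448.4 641.1  40.6]
mould ((499.87091064453125, -177.8756103515625), (56.52360153198242, 63.889747619628906), 85.02276611328125) 27.30849263491173
mould ((434.8735656738281, -308.0220642089844), (64.84320068359375, 57.22250747680664), 27.85055923461914) 27.505525936141627
mould ((327.1512145996094, -217.98760986328125), (56.48298645019531, 64.10777282714844), 86.23905181884766) 27.472057590741027
panel 658 ((524.9301147460938, 38.730682373046875), (171.8991241455078, 20.81414794921875), 85.3720474243164) 64.218496704243
case 7829 ((747.2879028320312, 20.344223022460938), (190.99102783203125, 230.6749267578125), 85.24413299560547) 84.5516178575428
floor 2492 ((592.2210693359375, 34.36168670654297), (170.9126739501953, 108.53958129882812), 88.19612121582031) 11.512218970402088
```

View pics/crop0.png

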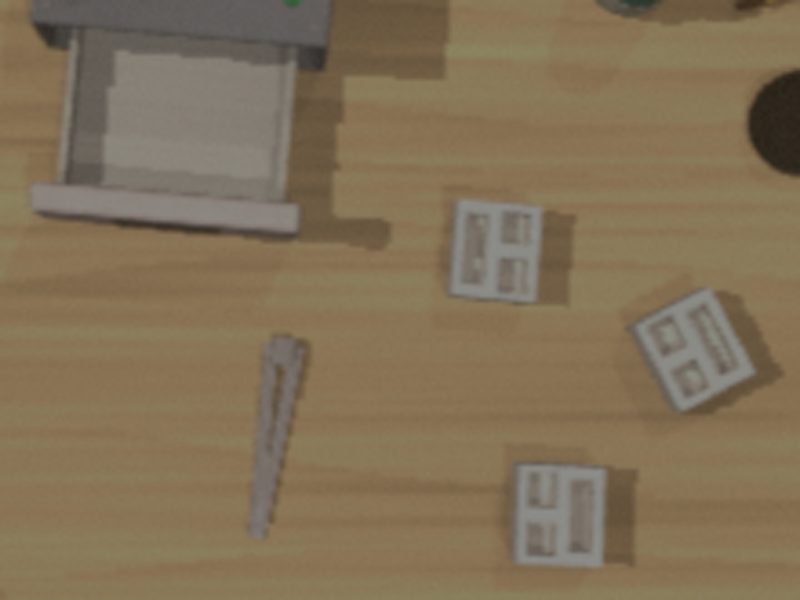

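All three white blocks have the same three wells. B, at crop (693,350) / top (431,277), is farthest right with y = -308, so I take B. Moving towards it by way of the front.

```bash
python3 -m creep '[[100,[-0.1,-0.08,0],0.015],[100,[-0.25,-0.2,0],0.035],[100,[-0.42,-0.34,0],0.06],[100,[-0.6,-0.48,0],0.085],[100,[-0.78,-0.62,0],0.11],[100,[-0.92,-0.74,0],0.135],[100,[-1,-0.8,0],0.155],[100,[-1,-0.8,0],0.167]]'
python3 -c "
from h import *
print(rel([540,170,230]),ctrl.state()['joints'])"
```

```text
t: 0.9
tcp_pos: [375.0, 403.9, 231.3]
orientation: [180.0, 0.1, 98.1]
ft_force: [-0.7, 0.4, 1.1]
gripper_width: 85.3
grip_force: 0.0
[-1.27372554  0.6529853   0.00867809] [-61.97695414  15.28542161  12.7265993  105.4889745   -3.7573581
  59.6923714  -39.72870313]
```

```bash
python3 -m creep '[[100,[-0.12,0.06,0],0.02],[100,[-0.28,0.14,0],0.04],[100,[-0.45,0.22,0],0.065],[100,[-0.62,0.31,0],0.09],[100,[-0.8,0.4,0],0.115],[100,[-0.93,0.46,0],0.14],[100,[-1,0.5,0],0.16],[100,[-1,0.5,0],0.167]]'
python3 -c "
from h import *
print(rel([520,-130,230]),ctrl.state()['joints'])"
```

```text
t: 1.7
tcp_pos: [503.1, 222.1, 231.2]
orientation: [179.9, 0.0, 38.1]
ft_force: [-0.1, 0.6, 0.3]
gripper_width: 85.3
grip_force: 0.0
[-1.01839532  1.4383276   0.0084668 ] [-51.88796233  16.10615443  29.16399338 106.39259279  -8.89885215
  59.76537374 -71.12987611]
```

```bash
python3 -m creep '[[100,[-0.09,0.12,0],0.005],[100,[-0.2,0.28,0],0.01],[100,[-0.32,0.45,0],0.015],[100,[-0.44,0.62,0],0.02],[100,[-0.56,0.8,0],0.025],[100,[-0.65,0.93,0],0.028],[100,[-0.7,1,0],0.028],[100,[-0.7,1,0],0.028]]'
python3 -c "
from h import *
print(rel([434.5,-308,110]),ctrl.state()['joints'])"
```

```text
t: 2.5
tcp_pos: [516.2, -21.9, 231.3]
orientation: [180.0, 0.0, 28.1]
ft_force: [0.6, 0.8, -0.2]
gripper_width: 85.4
grip_force: 0.0
[-1.03474988  1.06826612  0.60769452] [-33.93611741  13.45170899  37.79036478 110.8206671   -9.53680452
  58.84028919 -53.79570878]
```

```bash
python3 -m creep '[[100,[-0.1,0.11,0.02],0],[100,[-0.25,0.26,0.06],0],[100,[-0.42,0.43,0.12],0],[100,[-0.6,0.62,0.2],0],[100,[-0.77,0.79,0.28],0],[100,[-0.92,0.94,0.35],0],[100,[-1,1,0.4],0],[100,[-1,1,0.4],0]]'
python3 - <<'E'
from h import *
im,d=grab('top','top1'); W=cloud('top',d)
grab('side','side1')
print(rel([434.5,-308,4]),ctrl.state()['joints'],ctrl.state()['orientation'])
E
```

```text
t: 3.3
tcp_pos: [434.2, -291.1, 149.9]
orientation: [-179.9, 0.2, 28.2]
ft_force: [-0.1, 0.2, 0.1]
gripper_width: 85.3
grip_force: 0.0
[-0.05865326  0.08209624  0.73449733] [ -3.50397307  21.39366558  40.80735224 114.99290114 -18.18970087
  50.01298888 -14.21512268] [-1.79917774e+02 -1.16209096e-02  2.85528104e+01]
```

View pics/side1.png

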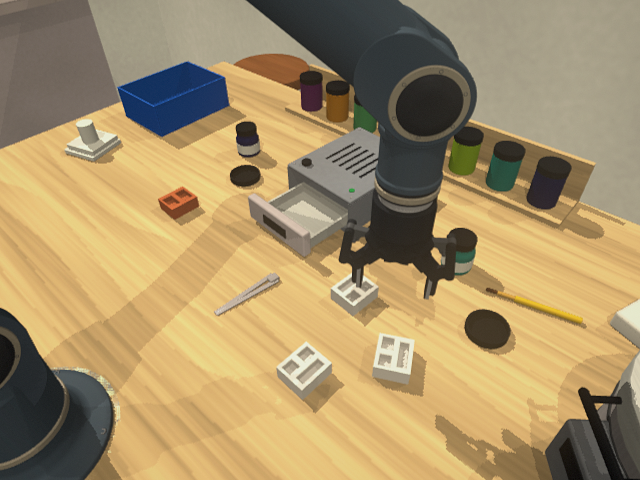

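```bash
python3 -m creep '[[100,[-0.03,0.04,0.05],0],[100,[-0.06,0.08,0.18],0],[100,[-0.06,0.08,0.34],0],[100,[-0.06,0.08,0.48],0],[100,[-0.06,0.08,0.6],0],[100,[-0.06,0.08,0.68],0],[100,[-0.06,0.08,0.72],0],[100,[-0.06,0.08,0.72],0]]'
python3 -c "
from h import *
print(rel([434.5,-308,5]),ctrl.state()['orientation'])"
```

```text
t: 4.2
tcp_pos: [434.6, -307.4, 6.8]
orientation: [-179.9, -0.0, 28.7]
ft_force: [-0.7, -0.1, -0.7]
gripper_width: 85.3
grip_force: 0.0
[-0.00171953  0.00253359  0.00899528] [-1.79909844e+02 -1.60862980e-02  2.86642207e+01]
```

```bash
python3 -m creep '[[60,[0,0,0],0.002],[40,[0,0,0],0.002],[30,[0,0,0],0.002],[30,[0,0,0],0.002],[30,[0,0,0],0.002],[30,[0,0,0],0.002],[30,[0,0,0],0.002],[30,[0,0,0],0.002]]' 40
python3 -m creep '[[20,[0,0,-0.02],0],[20,[0,0,-0.08],0],[20,[0,0,-0.18],0],[20,[0,0,-0.3],0],[20,[0,0,-0.42],0],[20,[0,0,-0.5],0],[20,[0,0,-0.55],0],[20,[0,0,-0.55],0]]' 40
python3 -c "
from h import *
print(rel([584.5,33.8,117]),ctrl.state()['joints'])"
```

```text
t: 5.0
tcp_pos: [434.6, -309.4, 8.4]
orientation: [179.9, -0.1, 27.8]
ft_force: [-0.1, 1.1, 6.2]
gripper_width: 55.0
grip_force: 43.7
t: 5.8
tcp_pos: [434.2, -309.7, 118.7]
orientation: [179.9, -0.1, 27.8]
ft_force: [0.6, -0.1, -2.2]
gripper_width: 54.8
grip_force: 42.8
[ 1.46528672 -1.16978967  0.00867155] [  0.30344083  25.06476735  39.58501628 115.42029757 -21.82137698
  46.72869507  -9.79152572]
```

```bash
python3 -m creep '[[20,[0.06,-0.05,-0.01],0.004],[20,[0.18,-0.15,-0.03],0.01],[20,[0.34,-0.27,-0.06],0.025],[20,[0.52,-0.42,-0.08],0.045],[20,[0.7,-0.56,-0.1],0.065],[20,[0.87,-0.7,-0.1],0.08],[20,[0.97,-0.78,-0.1],0.09],[20,[1,-0.8,-0.1],0.09]]'
python3 -c "
from h import *
print(rel([584.5,33.8,120]),ctrl.state()['joints'])"
```

```text
t: 6.6
tcp_pos: [536.6, -70.3, 135.9]
orientation: [-180.0, 0.1, -4.3]
ft_force: [-0.3, -0.4, -1.7]
gripper_width: 55.1
grip_force: 42.8
[ 0.20043203 -0.53658686  0.07931407] [-33.43839951  26.72321218  48.06095231 113.6811801  -25.58760663
  50.78727017 -65.97894781]
```

```bash
python3 -m creep '[[20,[0.03,-0.06,0],0],[20,[0.07,-0.17,0],0],[20,[0.12,-0.3,0],0],[20,[0.16,-0.42,0],0],[20,[0.19,-0.5,0],0],[20,[0.2,-0.53,0.05],0],[20,[0.2,-0.53,0.08],0],[20,[0.2,-0.53,0.08],0]]'
python3 - <<'E'
from h import *
s=ctrl.state(); print(rel([584.5,33.8,20]),s['joints'],s['orientation'])
grab('side','side2')
E
```

```text
t: 7.4
tcp_pos: [582.9, 26.2, 119.8]
orientation: [179.9, 0.2, -4.8]
ft_force: [-1.3, -0.8, -2.1]
gripper_width: 55.1
grip_force: 42.8
[ 0.00657439 -0.03929368  0.49917308] [-39.94410096  31.68116242  45.8499866  108.72797446 -28.53403674
  51.8578985  -74.81919677] [ 1.79918235e+02  1.78274840e-01 -4.75043628e+00]
```

View pics/side2.png

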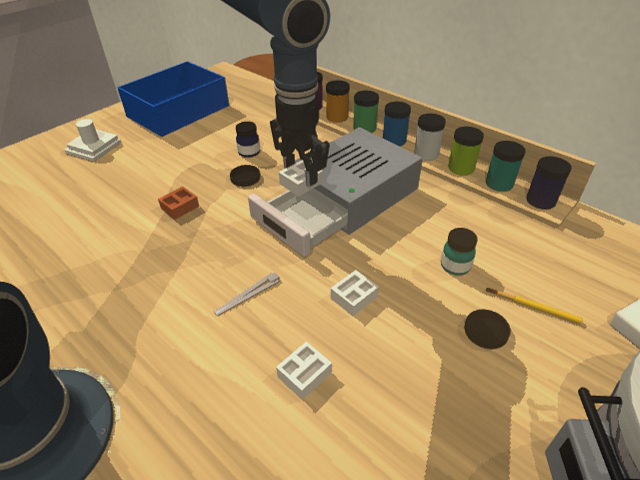

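```bash
python3 -m creep '[[20,[0,-0.02,0],0],[20,[0,-0.035,0.03],0],[20,[0,-0.035,0.1],0],[20,[0,-0.035,0.18],0],[20,[0,-0.035,0.26],0],[20,[0,-0.035,0.33],0],[20,[0,-0.035,0.38],0],[20,[0,-0.035,0.4],0]]'
python3 -c "
from h import *
s=ctrl.state(); print(rel([584.5,33.8,20]),s['orientation'])"
```

```text
t: 8.25
tcp_pos: [584.3, 34.7, 39.7]
orientation: [180.0, 0.1, -4.6]
ft_force: [0.0, 0.6, -2.1]
gripper_width: 55.3
grip_force: 42.8
[0.00164858 0.00439171 0.09835817] [ 1.79963758e+02  1.21244777e-01 -4.64063502e+00]
```

```bash
python3 -m creep '[[20,[0,0,0.02],0],[20,[0,0,0.04],0],[20,[0,0,0.055],0],[20,[0,0,0.07],0],[20,[0,0,0.08],0],[20,[0,0,0.085],0],[20,[0,0,0.09],0],[20,[0,0,0.09],0]]'
```

```text
t: 9.05
tcp_pos: [585.0, 34.9, 23.3]
orientation: [-180.0, 0.0, -4.6]
ft_force: [0.9, 0.2, -1.1]
gripper_width: 55.4
grip_force: 42.8
```

```bash
python3 -m creep '[[20,[0,0,0.003],0],[20,[0,0,0.006],0],[20,[0,0,0.009],0],[20,[0,0,0.012],0],[20,[0,0,0.012],0],[20,[0,0,0.012],0],[20,[0,0,0.012],0],[20,[0,0,0.012],0]]'
```

```text
t: 9.85
tcp_pos: [585.0, 34.9, 20.9]
orientation: [-180.0, -0.0, -4.6]
ft_force: [0.5, -1.1, -1.8]
gripper_width: 55.5
grip_force: 42.8
```

```bash
python3 -m creep '[[20,[0,0,0.002],0],[20,[0,0,0.004],0],[20,[0,0,0.006],0],[20,[0,0,0.008],0],[20,[0,0,0.008],0],[20,[0,0,0.008],0],[20,[0,0,0.008],0],[20,[0,0,0.008],0]]'
```

```text
t: 10.65
tcp_pos: [586.3, 34.8, 20.4]
orientation: [-180.0, -0.1, -4.6]
ft_force: [-0.7, 1.1, 5.5]
gripper_width: 55.2
grip_force: 43.7
```

```bash
python3 -m creep '[[70,[0,0,0],0],[75,[0,0,0],0],[85,[0,0,0],0],[85,[0,0,0],0],[85,[0,0,0],0],[85,[0,0,-0.02],0],[85,[0,0,-0.06],0],[85,[0,0,-0.12],0]]'
python3 -m creep '[[85,[0,0,-0.05],0],[85,[0,0,-0.15],0],[85,[0,0,-0.3],0],[85,[0,0,-0.45],0],[85,[0,0,-0.55],0],[85,[-0.1,0,-0.6],0],[85,[-0.2,0,-0.6],0],[60,[-0.3,0,-0.6],0]]'
```

```text
t: 11.45
tcp_pos: [584.8, 34.8, 43.8]
orientation: [180.0, 0.0, -4.6]
ft_force: [-0.3, -0.2, -0.3]
gripper_width: 72.9
grip_force: 0.0
t: 12.25
tcp_pos: [524.9, 39.6, 164.5]
orientation: [-179.9, -0.1, -4.7]
ft_force: [-0.2, -0.4, 1.0]
gripper_width: 59.3
grip_force: 0.0
```

```bash
python3 -m creep '[[30,[-0.1,0,0],0],[0,[-0.22,0,0],0],[0,[-0.32,0,0],0],[0,[-0.32,0,0.1],0],[0,[-0.32,0,0.22],0],[0,[-0.32,0,0.34],0],[0,[-0.32,0,0.4],0],[0,[-0.32,0,0.4],0]]' 40
python3 - <<'E'
from h import *
im,d=grab('top','top3'); W=cloud('top',d); im2,_=grab('side','side3')
s=(W[...,2]>50)&(W[...,2]<75); s[:225]=0;s[250:]=0;s[:,:240]=0;s[:,330:]=0
q=W[s]; print('panel',cv2.minAreaRect(q[:,:2].astype(np.float32)))
s=(W[...,2]>33)&(W[...,2]<48); s[:200]=0;s[235:]=0;s[:,262:265]=0;s[:,:268]=0;s[:,312:]=0
q=W[s]; print('mould',len(q),cv2.minAreaRect(q[:,:2].astype(np.float32)),np.median(q[:,2]),q[:,2].std())
a=cv2.resize(im[170:270,230:350],(720,600)); b=cv2.resize(im2[160:280,230:370],(700,600)); cv2.imwrite('pics/crop3.png',cv2.resize(np.hstack([a,b]),(800,338)))
st=ctrl.state(); print(rel([470,43.3,25]),st['tcp_pos'],st['gripper_width'])
E
```

```text
t: 13.05
tcp_pos: [460.7, 44.6, 82.7]
orientation: [180.0, 0.1, -4.7]
ft_force: [-0.2, 0.0, 0.4]
gripper_width: -0.3
grip_force: 0.0
panel ((524.6435546875, 16.547245025634766), (127.34980773925781, 20.165584564208984), 85.19841766357422)
mould 381 ((586.5465698242188, 34.73103713989258), (56.113670349121094, 63.93218231201172), 85.23088073730469) 39.40794268348133 2.1509632529517977
[0.03967002 0.0036763  0.29537501] [462.08246874  44.66259825  84.0660724 ] -0.18179568613285726
```

View pics/crop3.png

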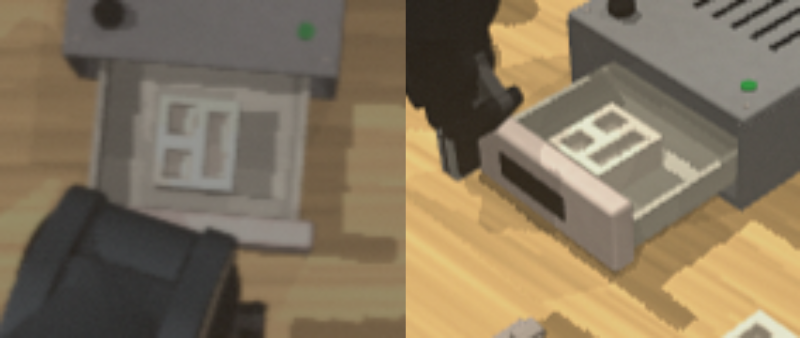

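```bash
python3 -m creep '[[0,[0,0,0.04],0],[0,[0,0,0.12],0],[0,[0,0,0.2],0],[0,[0,0,0.27],0],[0,[0.02,0,0.29],0],[0,[0.04,0,0.29],0],[0,[0.06,0,0.29],0],[0,[0.06,0,0.29],0]]'
python3 - <<'E'
from h import *
st=ctrl.state(); print(rel([490,41.6,25]),st['tcp_pos'],st['ft_force'],st['orientation'])
E
```

```text
t: 13.95
tcp_pos: [474.9, 43.9, 26.1]
orientation: [-180.0, -0.1, -4.6]
ft_force: [0.4, -0.1, -0.7]
gripper_width: -0.1
grip_force: 0.0
[0.07597972 0.00554271 0.00544293] [474.94011141  43.92861456  26.05258683] [ 0.36440544 -0.07064534 -0.72911824] [-1.79977977e+02 -1.37331651e-01 -4.61961336e+00]
```

```bash
python3 -m creep '[[0,[0.025,0.005,0],0],[0,[0.055,0.005,0],0],[0,[0.085,0.005,0],0],[0,[0.11,0.005,0],0],[0,[0.13,0.005,0],0],[0,[0.145,0.005,0],0],[0,[0.16,0.005,0],0],[0,[0.175,0.005,0],0]]'
python3 -m creep '[[0,[0.015,0,0],0],[0,[0.03,0,0],0],[0,[0.045,0,0],0],[0,[0.06,0,0],0],[0,[0.075,0,0],0],[0,[0.09,0,0],0],[0,[0.105,0,0],0],[0,[0.12,0,0],0]]'
python3 - <<'E'
from h import *
st=ctrl.state(); print(st['ft_force'],st['joints'])
E
```

```text
t: 14.75
tcp_pos: [507.8, 40.1, 25.1]
orientation: [-180.0, 0.1, -4.6]
ft_force: [-1.7, -0.8, 0.8]
gripper_width: 0.1
grip_force: 0.0
t: 15.55
tcp_pos: [532.4, 38.2, 25.3]
orientation: [-180.0, 0.0, -4.6]
ft_force: [-1.8, 0.2, 0.4]
gripper_width: 0.2
grip_force: 0.0
[-1.8114475   0.21551863  0.38948416] [-37.85118018  35.09538178  38.94730694 118.439162   -35.51609669
  38.48203357 -69.80856413]
```

```bash
python3 -m creep '[[0,[0.015,0,0],0],[0,[0.03,0,0],0],[0,[0.045,0,0],0],[0,[0.06,0,0],0],[0,[0.075,0,0],0],[0,[0.09,0,0],0],[0,[0.105,0,0],0],[0,[0.12,0,0],0]]'
```

```text
t: 16.35
tcp_pos: [555.8, 36.2, 25.2]
orientation: [-180.0, 0.1, -4.6]
ft_force: [-3.0, -0.8, 0.6]
gripper_width: 0.3
grip_force: 0.0
```

```bash
python3 -m creep '[[0,[0.008,0,0],0],[0,[0.016,0,0],0],[0,[0.024,0,0],0],[0,[0.032,0,0],0],[0,[0.04,0,0],0],[0,[0.045,0,0],0],[0,[0.05,0,0],0],[0,[0.055,0,0],0]]'
python3 - <<'E'
from h import *
im,d=grab('top','top4'); W=cloud('top',d)
D=np.array([np.cos(np.radians(-4.7)),np.sin(np.radians(-4.7))]); f=np.array([632.7,29.8])
s=(W[...,2]>50)&(W[...,2]<72); s[:185]=0;s[250:]=0;s[:,:245]=0;s[:,325:]=0
q=(W[s][:,:2]-f)@D; print('panel rel to case',np.percentile(q,[2,50,98]),len(q)); print(ctrl.state()['tcp_pos'],ctrl.state()['ft_force'])
E
```

```text
t: 17.15
tcp_pos: [566.8, 35.3, 25.2]
orientation: [180.0, 0.0, -4.6]
ft_force: [-3.8, -0.5, 1.2]
gripper_width: -0.5
grip_force: 0.0
panel rel to case [-54.98650392 -44.05349104 -35.97442962] 140
[567.0761884   35.28180418  25.22620262] [-3.93765952 -0.95616886 -0.09431321]
```

```bash
python3 -m creep '[[0,[0.004,0,0],0],[0,[0.008,0,0],0],[0,[0.012,0,0],0],[0,[0.016,0,0],0],[0,[0.02,0,0],0],[0,[0.024,0,0],0],[0,[0.026,0,0],0],[0,[0.026,0,0],0]]'
```

```text
t: 18.0
tcp_pos: [572.2, 34.9, 25.3]
orientation: [-180.0, -0.0, -4.6]
ft_force: [-5.0, -1.3, -0.3]
gripper_width: -0.1
grip_force: 0.0
```

```bash
python3 -m creep '[[0,[0.002,0,0],0],[0,[0.004,0,0],0],[0,[0.006,0,0],0],[0,[0.008,0,0],0],[0,[0.01,0,0],0],[0,[0.01,0,0],0],[0,[0.01,0,0],0],[0,[0.01,0,0],0]]'
```

```text
t: 18.8
tcp_pos: [574.2, 34.7, 25.3]
orientation: [180.0, -0.0, -4.6]
ft_force: [-4.6, -1.4, -0.7]
gripper_width: 0.2
grip_force: 0.0
```

```bash
python3 -m creep '[[0,[0.002,0,0],0],[0,[0.004,0,0],0],[0,[0.006,0,0],0],[0,[0.008,0,0],0],[0,[0.01,0,0],0],[0,[0.01,0,0],0],[0,[0.01,0,0],0],[0,[0.01,0,0],0]]'
```

```text
t: 19.6
tcp_pos: [575.9, 34.6, 25.2]
orientation: [-180.0, 0.0, -4.6]
ft_force: [-6.4, -0.4, 1.5]
gripper_width: -0.2
grip_force: 0.0
```

```bash
python3 -m creep '[[0,[0.002,0,0],0],[0,[0.004,0,0],0],[0,[0.006,0,0],0],[0,[0.008,0,0],0],[0,[0.01,0,0],0],[0,[0.01,0,0],0],[0,[0.01,0,0],0],[0,[0.01,0,0],0]]'
```

```text
t: 20.4
tcp_pos: [577.8, 34.4, 25.2]
orientation: [-180.0, 0.1, -4.6]
ft_force: [-5.9, -0.8, 1.6]
gripper_width: 0.1
grip_force: 0.0
```

```bash
python3 -m creep '[[0,[0.002,0,0],0],[0,[0.004,0,0],0],[0,[0.006,0,0],0],[0,[0.008,0,0],0],[0,[0.01,0,0],0],[0,[0.01,0,0],0],[0,[0.01,0,0],0],[0,[0.01,0,0],0]]'
```

```text
t: 21.2
tcp_pos: [579.6, 34.3, 25.2]
orientation: [-180.0, 0.1, -4.6]
ft_force: [-6.1, -1.2, 0.8]
gripper_width: -0.2
grip_force: 0.0
```

```bash
python3 -m creep '[[0,[0.002,0,0],0],[0,[0.004,0,0],0],[0,[0.006,0,0],0],[0,[0.008,0,0],0],[0,[0.01,0,0],0],[0,[0.01,0,0],0],[0,[0.01,0,0],0],[0,[0.01,0,0],0]]'
```

```text
t: 22.0
tcp_pos: [579.9, 34.7, 24.9]
orientation: [-179.9, 0.3, -4.6]
ft_force: [-10.2, -0.1, 2.9]
gripper_width: -0.1
grip_force: 0.0
```

```bash
python3 -m creep '[[0,[0.001,0,0],0],[0,[0.002,0,0],0],[0,[0.003,0,0],0],[0,[0.004,0,0],0],[0,[0.005,0,0],0],[0,[0.006,0,0],0],[0,[0.006,0,0],0],[0,[0.006,0,0],0]]'; python3 -c "
from h import *
print(ctrl.state()['ft_force'],ctrl.state()['tcp_pos'])"
```

```text
t: 22.8
tcp_pos: [580.0, 34.8, 24.7]
orientation: [-179.9, 0.4, -4.6]
ft_force: [-12.7, -0.2, 5.0]
gripper_width: -0.4
grip_force: 0.0
[-12.72014456  -0.22805814   5.02452051] [579.99943817  34.7576019   24.70085561]
```

```bash
python3 -m creep '[[0,[0.001,0,0],0],[0,[0.002,0,0],0],[0,[0.002,0,0],0],[0,[-0.005,0,0],0],[0,[-0.015,0,0],0],[0,[-0.03,0,0],0],[0,[-0.045,0,0],0],[0,[-0.06,0,0],0]]'
python3 -m creep '[[0,[-0.015,0,0],0],[0,[-0.03,0,0],0],[0,[-0.05,0,0],0],[0,[-0.08,0,0],0],[0,[-0.13,0,0],0],[0,[-0.2,0,0],0],[0,[-0.3,0,0],0],[0,[-0.35,0,0],0]]'
python3 - <<'E'
from h import *
im,d=grab('top','top5'); W=cloud('top',d); im2,d2=grab('side','side5')
D=np.array([np.cos(np.radians(-4.7)),np.sin(np.radians(-4.7))]); f=np.array([632.7,29.8])
s=(W[...,2]>50)&(W[...,2]<72); s[:185]=0;s[250:]=0;s[:,:245]=0;s[:,325:]=0
q=(W[s][:,:2]-f)@D; print('panel rel',np.percentile(q,[2,50,98]),len(q))
E
```

```text
t: 23.6
tcp_pos: [572.5, 35.3, 25.6]
orientation: [-180.0, -0.1, -4.6]
ft_force: [-0.3, -0.1, -0.8]
gripper_width: -0.2
grip_force: 0.0
t: 24.4
tcp_pos: [499.2, 40.8, 25.1]
orientation: [-180.0, 0.1, -4.6]
ft_force: [-0.4, -0.5, -0.4]
gripper_width: 0.1
grip_force: 0.0
panel rel [-51.50638176 -41.70518056 -31.67536012] 595
```

View pics/side5.png

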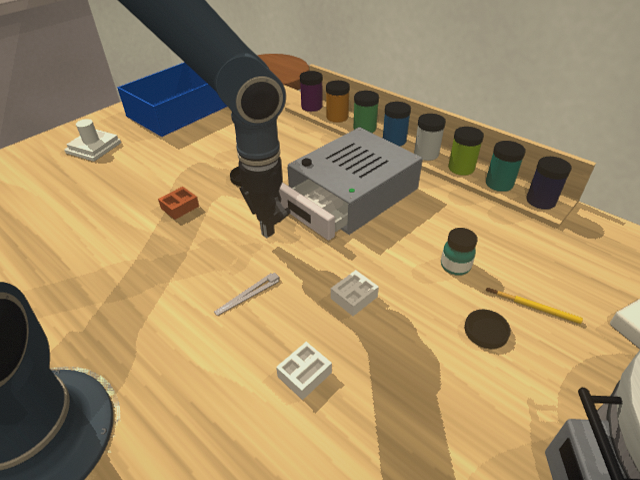

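The tray stays in at about 32 mm, roughly 10 mm out from the buffer, so the latch caught. Now I clear the arm and check once more.

```bash
python3 -m creep '[[0,[-0.03,0,0],0],[0,[-0.1,0,-0.05],0],[0,[-0.15,0,-0.15],0],[0,[-0.15,0,-0.3],0],[0,[-0.15,0,-0.45],0],[0,[-0.15,0,-0.6],0],[0,[-0.15,0,-0.7],0],[0,[-0.15,0,-0.7],0]]'
python3 - <<'E'
from h import *
im,d=grab('top','top6'); W=cloud('top',d); im2,d2=grab('side','side6')
D=np.array([np.cos(np.radians(-4.7)),np.sin(np.radians(-4.7))]); f=np.array([632.7,29.8])
s=(W[...,2]>50)&(W[...,2]<72); s[:185]=0;s[250:]=0;s[:,:245]=0;s[:,325:]=0
q=(W[s][:,:2]-f)@D; print('panel rel',np.percentile(q,[2,50,98]),len(q))
cv2.imwrite('pics/crop6.png',cv2.resize(im2[150:270,260:420],(800,600)))
E
```

```text
t: 25.3
tcp_pos: [474.2, 43.2, 167.9]
orientation: [-179.8, -0.3, -4.6]
ft_force: [-0.4, 0.6, -0.2]
gripper_width: 0.0
grip_force: 0.0
panel rel [-51.60730286 -42.72728875 -31.70275356] 674
```

View pics/crop6.png

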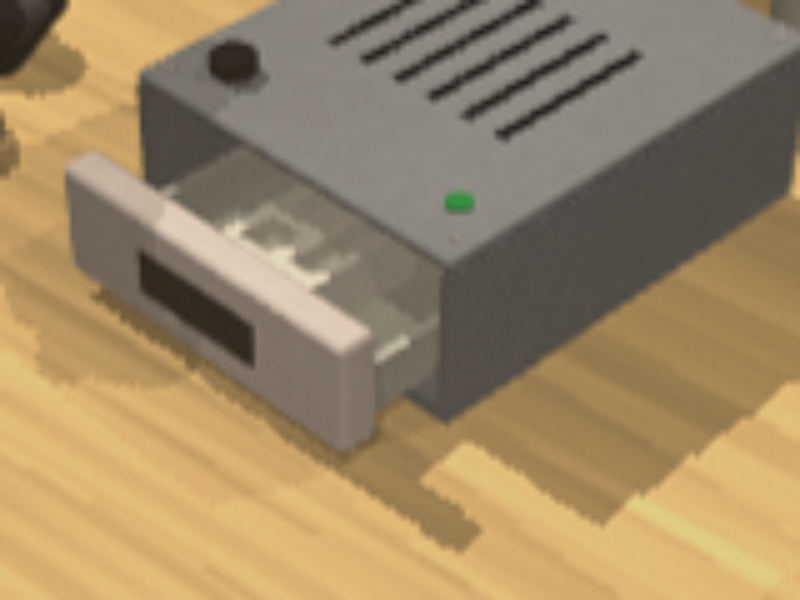

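The tray is still latched at about 32 mm with the arm clear. The mould is visible in it around crop (290,240).

```bash
python3 -c "
from h import *
print(ctrl.close_job())"
```

```text
the job is handed in; nothing more can be done
None
```

The white mould lies flat in the tray, wells up, and the tray is latched and holding by itself about 32 mm out; the highest push I read was about 13 N, and I handed the job in at about 25 s with the arm clear.

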